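Find the heavy die tin by feel and slide it into the rack's empty stall

ROBOT

A 6-joint arm with a two-finger parallel gripper is mounted at the origin on the work surface. World frame = base frame: x ahead of the robot, y to its left, z up, the work surface at z = 0. Lengths are in m, angles in rad, forces in N, time in s.
With the tool pointing down it reaches from about 0.425 to 0.925 m from the base axis. Payload 12.5 kg.
Tool frame: the origin (TCP) lies on the centre line of the jaws, within the pads' length; the fingertips stand 22 mm ahead of it and the grasp point (between the pads) lies 3 mm ahead of it; z points along the fingers, y is the line along which they close (so a half turn about z gives the same grasp; the last joint's range is limited). The gripper opens to 85 mm and grips with 20 to 120 N. Pads are 22 mm wide; open, the fingers measure 114 mm over their backs; the gripper's body (76 mm by 85 mm) begins 54 mm behind the grasp point. The pads swing forward as they close: fully open they stand 13 mm farther back than shut.
Start: joints at [-1.34, 0.491, 1.559, -0, 1.092, -0.106], TCP at [0.207, -0.59, 0.253] pointing down, gripper open.
Joint ranges: [-3.1, 3.1], [-0.84, 2.19], [0.05, 2.79], [-1.13, 4.28], [0.06, 2.93], [-2.69, 2.69]. Speed limits (rad/s): [2.22, 2.22, 2.79, 3.14, 3.14, 3.14].

INTERFACE

Orientations are given as a rotation vector (axis times angle).
In Python, from bench import robot gives the robot as it stands.
- The arm moves only by the tool step_arm, never from a script. Its argument "moves" is a list of rows, each a list of 7 numbers: the shift along the tool's x, y, z in mm, then the turn, a rotation vector about the tool's x, y, z in degrees, then the closure, from 0 (fully open) to 1 (shut). A call has exactly 5 rows; each row shifts and turns the commanded pose from where the row before left it, along the tool's axes as they then stand; what a row does not reach is not made up. A row lasts 1/12 s, in which the tool goes at most 41.7 mm and 7.16 degrees, less where a joint would pass 70% of its speed; a pose out of reach is approached as far as the arm can. A call is refused whole if a number of a shift passes 41.7 or a number of a turn 7.16, either way. A call with a gripper value outside its range is refused whole. The fingers move at their own pace and stop on an object; "force" is the grip in N (left out, the last holds). Time passes only in rows, so rows that do not move let the fingers close, or fill a call up. It gives the time, the measured TCP pose, the force, the opening and the grip force at its end, in the units of the state.
- robot.read_state(): the state, without advancing time (a new reading comes with each control period).
- robot.camera(name): name is "side" or "top"; returns (picture, depth): 480x640x3 uint8, blue, green, red; 480x640 float32, m along the optical axis (not along the pixel's ray), 0 where there is no reading.
- robot.camera_info(name): a dict with "fx", "fy", "cx", "cy" (pixels), "pose" (4x4, takes a point from camera to world coordinates). Camera axes: x right, y down, z forward; pixel columns grow to the right and rows downward; lengths in m; the calibration is good to about 2 mm. A picture is of the moment at which its call begins. camera_info takes no time and is no camera call.
- robot.sign_off(): hands the job in; it is judged then, once.
The state is a dict: "time_s": time; "qpos": joint angles; "dq": joint speeds; "joint_efforts": joint torques, N m; "tcp_pos": TCP position; "orientation": TCP orientation; "wrist_force": force on the tool from outside, world axes, zero at the start; "wrist_torque": the same for the moment, N m; "gripper_width": opening from 0.0 (shut) to 1.0 (fully open); "grip_force": force on a finger pad.
Only numpy, scipy, OpenCV 4.12 (cv2) and the standard library are available. Lean on these libraries where they do the work, as an engineer would, in place of code of your own. Each camera call takes 0.05 s, during which the arm holds its last target. There are 200 camera calls.

TASK

One of the three loose tins on the bench holds the steel die block and is clearly heavier than its two look-alikes: feel which one it is by pushing them a little, then slide it into the empty stall of the rack until it is fully home against the back board. Leave the two light tins standing out on the bench close to where they were (less than 80 mm away), keep all tins upright, and do not disturb the tins already in the rack or the other things on the bench.

Things in the scene. Friction and masses are not known exactly. Their poses are not given: they have to be found in the camera images.
- tin_a: closed round steel tin, 94 mm across, 60 mm high, flat lid. Origin: centre of its underside, on the bench; z up. One of tin_a, tin_b, tin_c, at random, holds the die block and weighs 0.82 to 0.95 kg; the other two, alike in looks and friction, weigh 0.18 kg, so that the heavy one takes several times the push to slide. Stands on the left in front of the rack.
- tin_b: closed round steel tin, 94 mm across, 60 mm high, flat lid. Origin: centre of its underside, on the bench; z up. One of tin_a, tin_b, tin_c, at random, holds the die block and weighs 0.82 to 0.95 kg; the other two, alike in looks and friction, weigh 0.18 kg, so that the heavy one takes several times the push to slide. Stands in the middle in front of the rack.
- tin_c: closed round steel tin, 94 mm across, 60 mm high, flat lid. Origin: centre of its underside, on the bench; z up. One of tin_a, tin_b, tin_c, at random, holds the die block and weighs 0.82 to 0.95 kg; the other two, alike in looks and friction, weigh 0.18 kg, so that the heavy one takes several times the push to slide. Stands on the right in front of the rack.
- rack: fixed plywood rack, 338 mm long, 45 mm high: a back board with 4 divider walls (8 mm thick) towards the robot makes 3 stalls, 102 mm wide, 110 mm apart, open at front and top, no floor. Origin: on the bench, centre of a tin fully home in the middle stall. x: into the stalls (board's face at +47.5 mm, dividers' front ends at -16 mm, so stored tins stick out 31 mm); y: along the row to the left.
- bay0 (a point): left stall: on the bench, where the centre of a tin that is fully home (touching the back board) stands; 110 mm left of the middle stall's.
- bay1 (a point): middle stall: the same point.
- bay2 (a point): right stall: the same point, 110 mm right of the middle stall's.
- rack_tin_a: closed round steel tin, 94 mm across, 60 mm high, flat lid. Origin: centre of its underside, on the bench; z up. Already stored, standing fully home in one of the three stalls.
- rack_tin_b: closed round steel tin, 94 mm across, 60 mm high, flat lid. Origin: centre of its underside, on the bench; z up. Already stored, standing fully home in another of the three stalls; the stall with neither is the empty one.
- table: the workbench; its flat top is at z = 0. Tins slide on it; two fingertips 50 to 60 mm apart, straddling the back of a tin, push it steadily. While it slides, a light tin resists with about 1 N, the heavy one with about 3 to 7 N; part of that is lost when the push stops.
- glue: bystander: white glue bottle with a red cap, 52 mm across, 130 mm high, standing on the left. Origin: centre of its underside.
- mallet: bystander: hammer with a wooden handle, 220 mm long, lying on the right. Origin: underside.
- leather_block: bystander: dark wooden burnishing block, 100 x 70 x 40 mm, beside the rack's left end. Origin: centre of its underside.
Mind the look-alikes: they are no part of the job. What is shaped like the tin_c but turquoise is not meant.

How it is judged:
At the end, for the whole second after the job is handed in: The heavy loose tin stands at rest on the bench in the rack's empty stall, fully home: within 4 mm of the back board; the two light tins stand at rest, each less than 80 mm from where it was at the start (((x of tin_a in the frame of rack between -0.004 and 0.004 m and y of tin_a in the frame of rack between -0.118 and 0.118 m and contact force between tin_a and table above 5 N and linear speed of each of tin_a, tin_b, tin_c below 0.01 m/s and distance of each of tin_b, tin_c from where it was at the start of the episode below 0.08 m) or (x of tin_b in the frame of rack between -0.004 and 0.004 m and y of tin_b in the frame of rack between -0.118 and 0.118 m and contact force between tin_b and table above 5 N and linear speed of each of tin_b, tin_a, tin_c below 0.01 m/s and distance of each of tin_a, tin_c from where it was at the start of the episode below 0.08 m) or (x of tin_c in the frame of rack between -0.004 and 0.004 m and y of tin_c in the frame of rack between -0.118 and 0.118 m and contact force between tin_c and table above 5 N and linear speed of each of tin_c, tin_a, tin_b below 0.01 m/s and distance of each of tin_a, tin_b from where it was at the start of the episode below 0.08 m))); the robot touches nothing.
It fails at once if a bystander (glue bottle, hammer, block) moved by more than 15 mm (distance of any of glue, mallet, leather_block from where it was at the start of the episode above 0.015 m).
It fails at once if a tin already in the rack moved by more than 15 mm (distance of any of rack_tin_a, rack_tin_b from where it was at the start of the episode above 0.015 m).
It fails at once if a tin tipped by more than 0.5 rad (angle between any of tin_a, tin_b, tin_c's own z axis and vertical above 0.5 rad).
It also fails if it takes over 72 s, if anything falls off the work surface, if the arm or the gripper's body presses on something with over 40 N, if the wrist force passes 120 N, or if a joint passes its speed limit or range.

## Working session

There is one attempt and no reset: what is moved stays moved. The work goes in short steps, Python scripts to look and compute and a tool call to move; the robot and the scene stay as the last step left them, time stands still between calls to the robot, and variables do not carry over. Pictures are saved under pics/ and viewed, at most 10 in all, crops included, and the job is handed in when it is done.

Besides the shell and the picture viewer there is one more tool, called after "Emit:" as a command line: name --pt "numbers of a row" for each row, then --argument value for the rest. step_arm: Moves the arm, as the interface text tells. Its arguments: {"type":"object","properties":{"moves":{"type":"array"},"force":{"type":"number"}},"required":["moves"]}

```bash
mkdir -p pics; ls
python3 - <<'E'
from bench import robot
import cv2,numpy as np
for n in("top","side"):
    p,d=robot.camera(n);cv2.imwrite(f"pics/{n}0.png",p);np.savez(f"pics/{n}0.npz",p=p,d=d)
    i=robot.camera_info(n);print(n,{k:(np.round(v,3).tolist() if k=="pose" else v) for k,v in i.items()})
s=robot.read_state();print(s)
E
```

```text
pics
top {'fx': 489.5502088156705, 'fy': 489.5502088156705, 'cx': 328.8577036543875, 'cy': 246.7776959724623, 'pose': [[0.05, -0.978, 0.202, 0.162], [-0.999, -0.05, 0.007, -0.024], [0.003, -0.202, -0.979, 1.404], [0.0, 0.0, 0.0, 1.0]]}
side {'fx': 538.944408723532, 'fy': 538.944408723532, 'cx': 328.92180292523113, 'cy': 242.9040276570015, 'pose': [[0.988, -0.116, 0.102, 0.309], [-0.153, -0.649, 0.745, -1.028], [-0.021, -0.752, -0.659, 0.962], [0.0, 0.0, 0.0, 1.0]]}
{'time_s': 0.1, 'qpos': array([-1.33959340e+00,  4.91512163e-01,  1.55940820e+00, -9.96092171e-06,
        1.09171033e+00, -1.05622834e-01]), 'dq': array([-1.57809414e-03, -1.92850090e-03, -1.46552393e-03, -3.29104637e-04,
        3.02757433e-04,  8.90170826e-05]), 'joint_efforts': array([ 2.69951721e-03, -6.19447803e+01, -2.62023282e+01, -7.29239423e-05,
        2.90837721e-03,  1.56087452e-05]), 'tcp_pos': array([ 0.20652088, -0.5896947 ,  0.25277138]), 'orientation': array([-3.09612352e+00, -5.26420712e-01,  1.16130797e-04]), 'wrist_force': array([-0.15601568, -0.24466013,  0.20996482]), 'wrist_torque': array([ 0.04812997, -0.00126469,  0.06208678]), 'grip_force': 0.0, 'gripper_width': 0.9979901757114154}
```

View pics/top0.png

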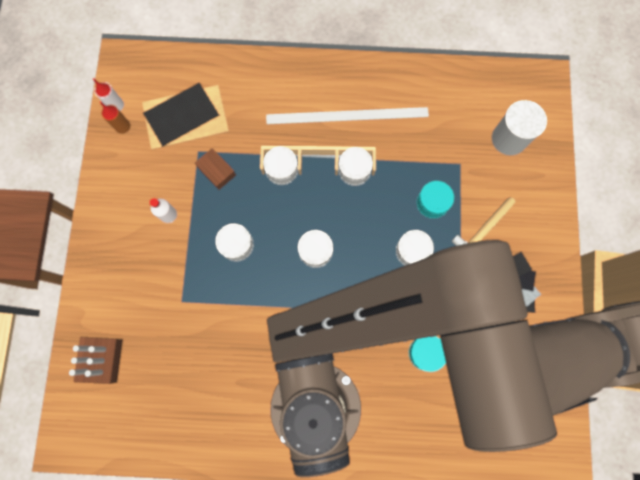

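View pics/side0.png

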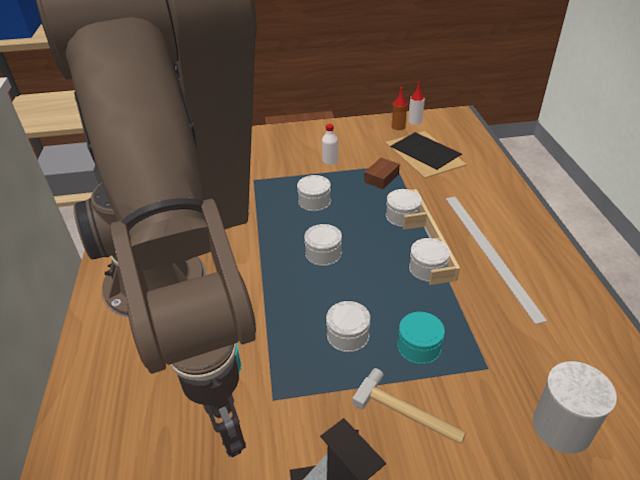

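The top view shows loose white tins at (234,241), (315,247) and (415,248). The stored tins are at (281,163) and (355,165), and the empty stall is the middle one at about (318,160). Things that could be mistaken for a loose tin are the turquoise tins (436,198) and (430,352), the grey can (525,120) and the two stored tins. The three white ones out front are the ones I want. Next I'll measure them.

```bash
cat > h.py <<'E'
import numpy as np,cv2
from bench import robot
def ray(n,u,v,z):
    i=robot.camera_info(n);P=np.array(i["pose"])
    r=P[:3,:3]@np.array([(u-i["cx"])/i["fx"],(v-i["cy"])/i["fy"],1.])
    return P[:3,3]+r*(z-P[2,3])/r[2]
def proj(n,p):
    i=robot.camera_info(n);P=np.array(i["pose"]);c=P[:3,:3].T@(np.array(p)-P[:3,3])
    return i["fx"]*c[0]/c[2]+i["cx"],i["fy"]*c[1]/c[2]+i["cy"]
def lids(n,p,guess):
    "lid centre from near-white blob near guess pixel, with world fit circle at z=.06"
    h=cv2.cvtColor(p,cv2.COLOR_BGR2HSV);m=cv2.inRange(h,(0,0,215 if n=="top" else 205),(180,40,255))
    cs,_=cv2.findContours(m,cv2.RETR_EXTERNAL,cv2.CHAIN_APPROX_NONE);o=[]
    for g in guess:
        c=min((c for c in cs if cv2.contourArea(c)>100),key=lambda c:abs(c[:,0].mean(0)-g).sum())
        w=np.array([ray(n,*q,.06)[:2] for q in cv2.convexHull(c)[:,0]])
        (x,y),r=cv2.minEnclosingCircle((w*1000).astype(np.float32))
        o.append((round(x),round(y),round(r,1)))
    return o
E
python3 - <<'E'
from h import *
t=np.load("pics/top0.npz");s=np.load("pics/side0.npz")
print("top",lids("top",t["p"],[(234,241),(315,247),(415,246),(281,163),(355,165)]))
print("side",lids("side",s["p"],[(314,185),(323,237),(348,317),(404,200),(430,250)]))
# depth-based lids
for n,D in(("top",t),("side",s)):
    d=D["d"];i=robot.camera_info(n);P=np.array(i["pose"]);v,u=np.mgrid[:480,:640]
    X=np.stack([(u-i["cx"])/i["fx"]*d,(v-i["cy"])/i["fy"]*d,d],-1)@P[:3,:3].T+P[:3,3]
    m=((abs(X[...,2]-.06)<.009)&(d>0)).astype(np.uint8)
    k,_,st,c=cv2.connectedComponentsWithStats(m)
    for j in range(1,k):
        if st[j,4]>200: print(n,c[j].round(),st[j,4],np.median(X[_==j],0).round(4), X[_==j].mean(0).round(4))
p=t["p"];cv2.imwrite("pics/crop.png",cv2.resize(p[130:290,180:480],None,fx=2.6,fy=2.6,interpolation=cv2.INTER_CUBIC))
E
```

```text
top [(444, 257, 48.7), (437, 25, 48.5), (452, -257, 48.0), (683, 141, 49.4), (693, -79, 49.4)]
side [(443, 255, 46.0), (436, 24, 46.4), (451, -259, 46.2), (683, 140, 46.8), (691, -80, 47.0)]
top [279. 162.] 815 [0.6826 0.142  0.0613] [0.6828 0.142  0.0611]
top [355. 163.] 820 [ 0.6917 -0.0771  0.0609] [ 0.6919 -0.0772  0.061 ]
top [436. 197.] 843 [ 0.6009 -0.3133  0.0612] [ 0.601  -0.3135  0.0611]
top [232. 240.] 896 [0.4434 0.2566 0.0616] [0.444  0.2569 0.0616]
top [315. 247.] 893 [0.4374 0.0256 0.0615] [0.4373 0.0258 0.0615]
top [415. 246.] 837 [ 0.4544 -0.2532  0.0614] [ 0.4546 -0.2546  0.0613]
top [ 96. 360.] 765 [0.0976 0.5913 0.0535] [0.0981 0.5949 0.0543]
top [428. 353.] 905 [ 0.16   -0.2941  0.0617] [ 0.1608 -0.2937  0.0617]
side [379.   9.] 910 [0.9616 1.697  0.06  ] [0.9696 1.6967 0.0599]
side [609.  19.] 284 [1.9774 1.3166 0.0601] [1.9772 1.3298 0.0601]
side [313. 185.] 565 [0.4423 0.2486 0.06  ] [0.442  0.2505 0.0598]
side [403. 200.] 632 [0.6801 0.134  0.0601] [0.6803 0.1352 0.0597]
side [322. 237.] 773 [0.4351 0.0186 0.0601] [0.4351 0.0193 0.0599]
side [430. 251.] 864 [ 0.6895 -0.0841  0.0599] [ 0.6891 -0.0837  0.0596]
side [165. 276.] 273 [ 0.0447 -0.0618  0.0598] [ 0.0436 -0.0588  0.0597]
side [347. 318.] 1211 [ 0.4499 -0.262   0.0601] [ 0.4499 -0.2615  0.0599]
side [421. 329.] 1300 [ 0.5989 -0.3201  0.0599] [ 0.599  -0.3196  0.0597]
side [562. 426.] 377 [ 0.7791 -0.5888  0.0604] [ 0.787  -0.5808  0.0602]
```

View pics/crop.png

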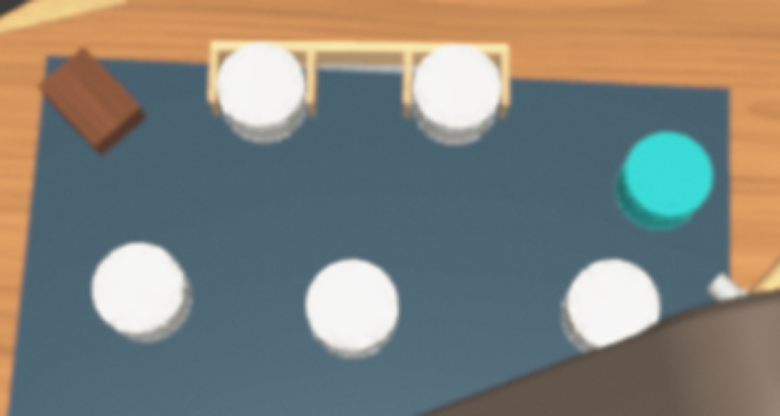

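The crop shows the three white loose tins and the empty middle stall clearly. I need the hammer's position before approaching tin C.

Run:
```python
from h import *
for q in [(353,402),(362,370),(382,373),(368,406),(376,390),(462,437)]:print(q,ray("side",*q,.02).round(3))
for q in [(329,162),(161,209)]:print(q,ray("side" if q[0]==329 else "top",*q,.0 if q[0]==329 else .06).round(3))
import numpy as np
d=np.load("pics/side0.npz")["d"];i=robot.camera_info("side");P=np.array(i["pose"])
for u,v in [(372,380),(358,398),(380,375)]:
    print((P[:3,:3]@np.array([(u-i["cx"])/i["fx"],(v-i["cy"])/i["fy"],1])*d[v,u]+P[:3,3]).round(3))
```

```text
(353, 402) [ 0.428 -0.444  0.02 ]
(362, 370) [ 0.461 -0.373  0.02 ]
(382, 373) [ 0.5   -0.387  0.02 ]
(368, 406) [ 0.456 -0.458  0.02 ]
(376, 390) [ 0.479 -0.425  0.02 ]
(462, 437) [ 0.615 -0.551  0.02 ]
(329, 162) [0.519 0.455 0.   ]
(161, 209) [0.524 0.468 0.06 ]
[ 0.475 -0.403  0.025]
[ 0.439 -0.441  0.027]
[ 0.495 -0.39   0.019]
```

Emit:
step_arm --pt "28 -20.5 0 0 0 0 0.35" --pt "28 -20.5 0 0 0 0 0.35" --pt "28 -20.5 0 0 0 0 0.35" --pt "28 -20.5 0 0 0 0 0.35" --pt "28 -20.5 0 0 0 0 0.35"

```text
time_s: 0.52
tcp_pos: [0.3054, -0.4454, 0.2531]
orientation: [-3.097, -0.526, 0.0]
wrist_force: [0.5, 0.4, 0.5]
gripper_width: 0.651
grip_force: 0.0
```

Emit:
step_arm --pt "28 -20.5 0 0 0 0 0.35" --pt "28 -20.5 0 0 0 0 0.35" --pt "28 -20.5 0 0 0 0 0.35" --pt "28 -20.5 0 0 0 0 0.35" --pt "28 -20.5 0 0 0 0 0.35"

```text
time_s: 0.93
tcp_pos: [0.4037, -0.3023, 0.2532]
orientation: [-3.097, -0.526, 0.0]
wrist_force: [1.0, -0.2, -0.2]
gripper_width: 0.651
grip_force: 0.0
```

Emit:
step_arm --pt "0 0 28 0 0 -5.1 0.35" --pt "0 0 28 0 0 -5.1 0.35" --pt "0 0 28 0 0 -5.1 0.35" --pt "0 0 28 0 0 -5.1 0.35" --pt "0 0 28 0 0 -5.1 0.35"

```text
time_s: 1.35
tcp_pos: [0.4031, -0.3036, 0.1121]
orientation: [2.902, 1.204, 0.0]
wrist_force: [0.6, -0.4, -0.0]
gripper_width: 0.648
grip_force: 0.0
```

Emit:
step_arm --pt "0 0 16 0 0 0 0.35" --pt "0 0 16 0 0 0 0.35" --pt "0 0 16 0 0 0 0.35" --pt "0 0 16 0 0 0 0.35" --pt "0 0 8 0 0 0 0.35"

```text
time_s: 1.77
tcp_pos: [0.4027, -0.3035, 0.0396]
orientation: [-2.903, -1.196, 0.001]
wrist_force: [-0.4, -0.8, -0.7]
gripper_width: 0.65
grip_force: 0.0
```

Emit:
step_arm --pt "4 0 0 0 0 0 0.35" --pt "4 0 0 0 0 0 0.35" --pt "4 0 0 0 0 0 0.35" --pt "2 0 0 0 0 0 0.35" --pt "0 0 0 0 0 0 0.35"

```text
time_s: 2.18
tcp_pos: [0.4136, -0.2938, 0.0421]
orientation: [2.903, 1.198, 0.001]
wrist_force: [0.4, -0.3, -0.1]
gripper_width: 0.651
grip_force: 0.0
```

Emit:
step_arm --pt "4 0 0 0 0 0 0.35" --pt "4 0 0 0 0 0 0.35" --pt "4 0 0 0 0 0 0.35" --pt "4 0 0 0 0 0 0.35" --pt "4 0 0 0 0 0 0.35"

```text
time_s: 2.6
tcp_pos: [0.4275, -0.2797, 0.0414]
orientation: [2.904, 1.197, -0.0]
wrist_force: [-0.7, -1.6, 1.6]
gripper_width: 0.653
grip_force: 0.9
```

Run:
```python
from h import *
p,d=robot.camera("side");cv2.imwrite("pics/s1.png",p)
print(lids("side",p,[(348,317)]),robot.read_state()["wrist_force"])
```

```text
[(488, -243, 36.1)] [-0.28810672  0.59787274  0.27163221]
```

Emit:
step_arm --pt "4 0 0 0 0 0 0.35" --pt "4 0 0 0 0 0 0.35" --pt "4 0 0 0 0 0 0.35" --pt "4 0 0 0 0 0 0.35" --pt "4 0 0 0 0 0 0.35"

```text
time_s: 3.07
tcp_pos: [0.4417, -0.2656, 0.0413]
orientation: [2.905, 1.197, -0.0]
wrist_force: [-1.0, 1.0, 0.9]
gripper_width: 0.651
grip_force: 0.6
```

View pics/s1.png

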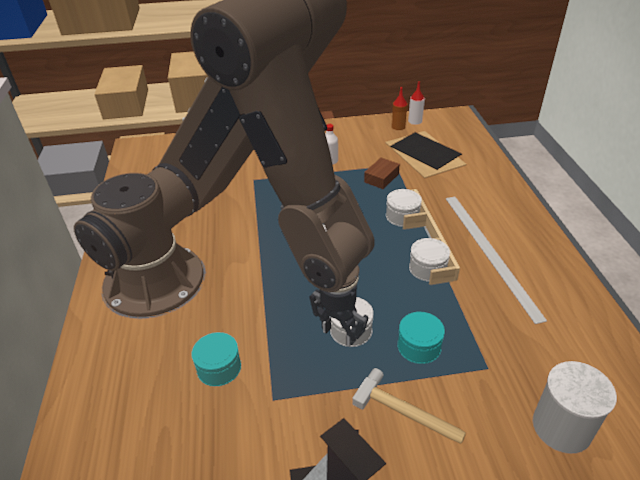

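Tin C slid about 37 mm at roughly 1 N, so it's light. Next is tin A.

```bash
cat >> h.py <<'E'
def plan(way,th0,th1,z,n,cl=.35):
    "rows to follow xy waypoints (mm), heading th0->th1 deg, z list per row total dz"
    W=np.array(way,float);L=np.r_[0,np.cumsum(np.linalg.norm(np.diff(W,axis=0),axis=1))]
    s=np.linspace(0,L[-1],n+1);P=np.c_[np.interp(s,L,W[:,0]),np.interp(s,L,W[:,1])]
    p=P[0].copy();th=th0;out=[]
    for k in range(1,n+1):
        d=P[k]-p;t=np.radians(th);c,s_=np.cos(t),np.sin(t)
        r=np.round([c*d[0]+s_*d[1],s_*d[0]-c*d[1]],0);p+=[c*r[0]+s_*r[1],s_*r[0]-c*r[1]]
        w=round(-(th1-th0)/n,1);th-=w;out.append([*r,round(z/n,1),0,0,w,cl])
    for k in range(0,n,5):print([[float(v) if i!=6 else v for i,v in enumerate(r)] for r in out[k:k+5]])
    print(p.round(),th)
E
python3 -c "
from h import *
plan([(431,-276),(500,20),(397,303)],45,135,0,20)"
```

```text
[[26.0, -16.0, 0.0, 0.0, 0.0, -4.5, 0.35], [27.0, -14.0, 0.0, 0.0, 0.0, -4.5, 0.35], [27.0, -12.0, 0.0, 0.0, 0.0, -4.5, 0.35], [29.0, -9.0, 0.0, 0.0, 0.0, -4.5, 0.35], [30.0, -7.0, 0.0, 0.0, 0.0, -4.5, 0.35]]
[[29.0, -5.0, 0.0, 0.0, 0.0, -4.5, 0.35], [31.0, -3.0, 0.0, 0.0, 0.0, -4.5, 0.35], [30.0, -0.0, 0.0, 0.0, 0.0, -4.5, 0.35], [30.0, 2.0, 0.0, 0.0, 0.0, -4.5, 0.35], [30.0, 4.0, 0.0, 0.0, 0.0, -4.5, 0.35]]
[[28.0, -9.0, 0.0, 0.0, 0.0, -4.5, 0.35], [30.0, -8.0, 0.0, 0.0, 0.0, -4.5, 0.35], [29.0, -6.0, 0.0, 0.0, 0.0, -4.5, 0.35], [30.0, -3.0, 0.0, 0.0, 0.0, -4.5, 0.35], [31.0, -1.0, 0.0, 0.0, 0.0, -4.5, 0.35]]
[[30.0, 1.0, 0.0, 0.0, 0.0, -4.5, 0.35], [30.0, 4.0, 0.0, 0.0, 0.0, -4.5, 0.35], [30.0, 6.0, 0.0, 0.0, 0.0, -4.5, 0.35], [29.0, 8.0, 0.0, 0.0, 0.0, -4.5, 0.35], [28.0, 10.0, 0.0, 0.0, 0.0, -4.5, 0.35]]
[397. 303.] 135.0
```

Emit:
step_arm --pt "-15 0 0 0 0 0 0.35" --pt "0 0 -25 0 0 0 0.35" --pt "0 0 -25 0 0 0 0.35" --pt "0 0 -25 0 0 0 0.35" --pt "0 0 -25 0 0 0 0.35"

```text
time_s: 3.48
tcp_pos: [0.4308, -0.2761, 0.1423]
orientation: [-2.904, -1.197, 0.0]
wrist_force: [0.1, 0.4, 0.5]
gripper_width: 0.65
grip_force: 0.0
```

Emit:
step_arm --pt "26 -16 0 0 0 -4.5 0.35" --pt "27 -14 0 0 0 -4.5 0.35" --pt "27 -12 0 0 0 -4.5 0.35" --pt "29 -9 0 0 0 -4.5 0.35" --pt "30 -7 0 0 0 -4.5 0.35"

```text
time_s: 3.9
tcp_pos: [0.4665, -0.1274, 0.1414]
orientation: [2.612, 1.745, 0.0]
wrist_force: [0.6, 0.1, 0.4]
gripper_width: 0.65
grip_force: 0.0
```

Emit:
step_arm --pt "29 -5 0 0 0 -4.5 0.35" --pt "31 -3 0 0 0 -4.5 0.35" --pt "30 0 0 0 0 -4.5 0.35" --pt "30 2 0 0 0 -4.5 0.35" --pt "30 4 0 0 0 -4.5 0.35"

```text
time_s: 4.32
tcp_pos: [0.5002, 0.02, 0.1413]
orientation: [-2.221, -2.222, -0.0]
wrist_force: [0.2, 0.2, 0.2]
gripper_width: 0.649
grip_force: 0.0
```

Emit:
step_arm --pt "28 -9 0 0 0 -4.5 0.35" --pt "30 -8 0 0 0 -4.5 0.35" --pt "29 -6 0 0 0 -4.5 0.35" --pt "30 -3 0 0 0 -4.5 0.35" --pt "31 -1 0 0 0 -4.5 0.35"

```text
time_s: 4.73
tcp_pos: [0.4495, 0.1624, 0.1413]
orientation: [-1.745, -2.612, 0.0]
wrist_force: [1.6, 0.2, -0.6]
gripper_width: 0.65
grip_force: 0.0
```

Emit:
step_arm --pt "30 1 0 0 0 -4.5 0.35" --pt "30 4 0 0 0 -4.5 0.35" --pt "30 6 0 0 0 -4.5 0.35" --pt "29 8 0 0 0 -4.5 0.35" --pt "28 10 0 0 0 -4.5 0.35"

```text
time_s: 5.15
tcp_pos: [0.3975, 0.3041, 0.1412]
orientation: [-1.201, -2.903, 0.0]
wrist_force: [0.5, 0.3, 0.2]
gripper_width: 0.647
grip_force: 0.0
```

Run:
```python
from h import *
p,d=robot.camera("side");cv2.imwrite("pics/s2.png",p)
print(lids("side",p,[(314,185),(323,237),(356,317)]),robot.read_state()["tcp_pos"],robot.read_state()["orientation"])
```

```text
[(444, 256, 45.3), (439, 29, 37.9), (470, -225, 40.7)] [0.396272   0.30735211 0.1413427 ] [-1.19078460e+00 -2.90700155e+00 -1.45990705e-03]
```

Emit:
step_arm --pt "0 0 25 0 0 0 0.35" --pt "0 0 25 0 0 0 0.35" --pt "0 0 25 0 0 0 0.35" --pt "0 0 16 0 0 0 0.35" --pt "0 0 10 0 0 0 0.35"

```text
time_s: 5.62
tcp_pos: [0.3978, 0.3023, 0.0385]
orientation: [-1.207, -2.899, 0.003]
wrist_force: [-0.3, -0.9, -0.6]
gripper_width: 0.649
grip_force: 0.0
```

Emit:
step_arm --pt "-5 0 0 0 0 0 0.35" --pt "-5 0 0 0 0 0 0.35" --pt "-4 0 0 0 0 0 0.35" --pt "0 0 0 0 0 0 0.35" --pt "0 0 0 0 0 0 0.35"

```text
time_s: 6.03
tcp_pos: [0.4089, 0.2923, 0.0411]
orientation: [1.208, 2.899, 0.002]
wrist_force: [-1.3, 0.0, 0.1]
gripper_width: 0.649
grip_force: 0.0
```

Emit:
step_arm --pt "-4 0 0 0 0 0 0.35" --pt "-4 0 0 0 0 0 0.35" --pt "-4 0 0 0 0 0 0.35" --pt "-4 0 0 0 0 0 0.35" --pt "-4 0 0 0 0 0 0.35"

```text
time_s: 6.45
tcp_pos: [0.4223, 0.2783, 0.0407]
orientation: [-1.207, -2.9, -0.0]
wrist_force: [-4.0, 4.3, 3.8]
gripper_width: 0.649
grip_force: 2.9
```

Emit:
step_arm --pt "-3 0 0 0 0 0 0.35" --pt "-3 0 0 0 0 0 0.35" --pt "-3 0 0 0 0 0 0.35" --pt "-3 0 0 0 0 0 0.35" --pt "-3 0 0 0 0 0 0.35"

```text
time_s: 6.87
tcp_pos: [0.4328, 0.2677, 0.0407]
orientation: [-1.207, -2.9, -0.0]
wrist_force: [-3.8, 3.4, 2.6]
gripper_width: 0.651
grip_force: 2.9
```

Tin A resists with about 5.5 N, so it's the heavy one. I'll plan a curved push into the middle stall.

```bash
cat >> h.py <<'E'
def push(c0,h0,curve,goal,step,hr=5,R=49,cl=.35):
    "rows (pushing with tool -x) taking tin centre along curve+goal; c0 tin, heading h0 deg"
    C=np.array(curve,float);t=np.linspace(0,1,200)[:,None]
    B=(1-t)**3*C[0]+3*(1-t)**2*t*C[1]+3*(1-t)*t*t*C[2]+t**3*C[3] if len(C)==4 else C
    B=np.vstack([B,goal]);L=np.r_[0,np.cumsum(np.linalg.norm(np.diff(B,axis=0),axis=1))]
    f=lambda s:np.array([np.interp(s,L,B[:,0]),np.interp(s,L,B[:,1])])
    n=5*int(np.ceil(L[-1]/step/5));h=h0;u=lambda a:np.array([np.cos(np.radians(a)),np.sin(np.radians(a))])
    p=np.array(c0)-R*u(h);out=[]
    for k in range(1,n+1):
        s=L[-1]*k/n;d=f(s+2)-f(s-4);w=np.degrees(np.arctan2(d[1],d[0]))
        dh=round(float(np.clip(w-h,-hr,hr)),1);q=f(s)-R*u(h+dh)-p
        a=np.radians(h+180);X=np.array([np.cos(a),np.sin(a)]);Y=np.array([np.sin(a),-np.cos(a)])
        r=np.round([X@q,Y@q],0);p=p+r[0]*X+r[1]*Y;h+=dh
        out.append([float(r[0]),float(r[1]),0,0,0,-dh,cl])
    for k in range(0,n,5):print(out[k:k+5])
    print("tcp",p.round(),"tin",(p+R*u(h)).round(),h)
E
python3 -c "
from h import *
s=robot.read_state();print(s['tcp_pos'],s['orientation'])
push((467.5,233),-45.2,[(467.5,233),(525,135),(525,24),(585,26)],(655,29),13)"
```

```text
[0.43281807 0.26765036 0.04065979] [-1.20712994e+00 -2.90018137e+00 -8.73391308e-05]
[[-12.0, 1.0, 0, 0, 0, 5.0, 0.35], [-13.0, 1.0, 0, 0, 0, 5.0, 0.35], [-13.0, 3.0, 0, 0, 0, 5.0, 0.35], [-13.0, 3.0, 0, 0, 0, 5.0, 0.35], [-12.0, 1.0, 0, 0, 0, 2.7, 0.35]]
[[-13.0, 1.0, 0, 0, 0, 1.1, 0.35], [-13.0, 1.0, 0, 0, 0, 1.0, 0.35], [-13.0, 0.0, 0, 0, 0, 0.6, 0.35], [-12.0, 1.0, 0, 0, 0, 0.4, 0.35], [-13.0, -0.0, 0, 0, 0, 0.0, 0.35]]
[[-13.0, -0.0, 0, 0, 0, -0.3, 0.35], [-13.0, -1.0, 0, 0, 0, -0.9, 0.35], [-12.0, -1.0, 0, 0, 0, -1.6, 0.35], [-13.0, -2.0, 0, 0, 0, -2.7, 0.35], [-13.0, -3.0, 0, 0, 0, -4.2, 0.35]]
[[-13.0, -4.0, 0, 0, 0, -5.0, 0.35], [-13.0, -2.0, 0, 0, 0, -5.0, 0.35], [-12.0, -1.0, 0, 0, 0, -5.0, 0.35], [-11.0, 2.0, 0, 0, 0, -5.0, 0.35], [-10.0, 5.0, 0, 0, 0, -5.0, 0.35]]
[[-10.0, 3.0, 0, 0, 0, -5.0, 0.35], [-11.0, 3.0, 0, 0, 0, -5.0, 0.35], [-11.0, 2.0, 0, 0, 0, -5.0, 0.35], [-12.0, 1.0, 0, 0, 0, -5.0, 0.35], [-12.0, -0.0, 0, 0, 0, -5.0, 0.35]]
tcp [607.  39.] tin [655.  29.] -11.299999999999997
```

Emit:
step_arm --pt "-12 1 0 0 0 5 0.35" --pt "-13 1 0 0 0 5 0.35" --pt "-13 3 0 0 0 5 0.35" --pt "-13 3 0 0 0 5 0.35" --pt "-12 1 0 0 0 2.7 0.35"

```text
time_s: 7.28
tcp_pos: [0.4771, 0.221, 0.0407]
orientation: [1.76, 2.602, 0.002]
wrist_force: [-1.8, 7.5, 3.0]
gripper_width: 0.65
grip_force: 2.9
```

Emit:
step_arm --pt "-13 1 0 0 0 1.1 0.35" --pt "-13 1 0 0 0 1 0.35" --pt "-13 0 0 0 0 0.6 0.35" --pt "-12 1 0 0 0 0.4 0.35" --pt "-13 0 0 0 0 0 0.35"

```text
time_s: 7.7
tcp_pos: [0.5013, 0.1617, 0.0406]
orientation: [1.824, 2.558, 0.0]
wrist_force: [-1.6, 5.5, 2.9]
gripper_width: 0.649
grip_force: 3.0
```

Run:
```python
from h import *
p,d=robot.camera("side");p2,d=robot.camera("top");cv2.imwrite("pics/s3.png",np.hstack([p[100:400,150:550],p2[100:400,150:550]]))
s=robot.read_state();t=s["tcp_pos"][:2]*1000;o=s["orientation"];h=2*np.degrees(np.arctan2(o[1],o[0]))%360-180
c=t+49*np.array([np.cos(np.radians(h)),np.sin(np.radians(h))]);print(t,h,c,s["wrist_force"])
push(c,h,[c,c+60*np.array([np.cos(np.radians(h)),np.sin(np.radians(h))]),(530,24),(590,26.5)],(650,29),12,hr=6.5)
```

```text
[501.63032135 160.80182051] -71.05751174457875 [517.53664785 114.45542067] [-0.8908451   0.81217156 -0.39609714]
[[-9.0, 1.0, 0, 0, 0, 1.5, 0.35], [-10.0, 1.0, 0, 0, 0, 1.3, 0.35], [-9.0, 1.0, 0, 0, 0, 0.9, 0.35], [-10.0, -0.0, 0, 0, 0, 0.2, 0.35], [-9.0, -1.0, 0, 0, 0, -1.0, 0.35]]
[[-10.0, -2.0, 0, 0, 0, -2.8, 0.35], [-9.0, -4.0, 0, 0, 0, -5.5, 0.35], [-10.0, -5.0, 0, 0, 0, -6.5, 0.35], [-10.0, -3.0, 0, 0, 0, -6.5, 0.35], [-9.0, -3.0, 0, 0, 0, -6.5, 0.35]]
[[-8.0, -1.0, 0, 0, 0, -6.5, 0.35], [-9.0, -1.0, 0, 0, 0, -6.5, 0.35], [-8.0, -0.0, 0, 0, 0, -6.5, 0.35], [-9.0, -1.0, 0, 0, 0, -6.5, 0.35], [-9.0, -2.0, 0, 0, 0, -6.5, 0.35]]
[[-9.0, -3.0, 0, 0, 0, -6.5, 0.35], [-10.0, -4.0, 0, 0, 0, -6.5, 0.35], [-9.0, -2.0, 0, 0, 0, -3.0, 0.35], [-10.0, -0.0, 0, 0, 0, -0.0, 0.35], [-9.0, -0.0, 0, 0, 0, -0.0, 0.35]]
tcp [601.  27.] tin [650.  29.] 2.3424882554212445
```

View pics/s3.png

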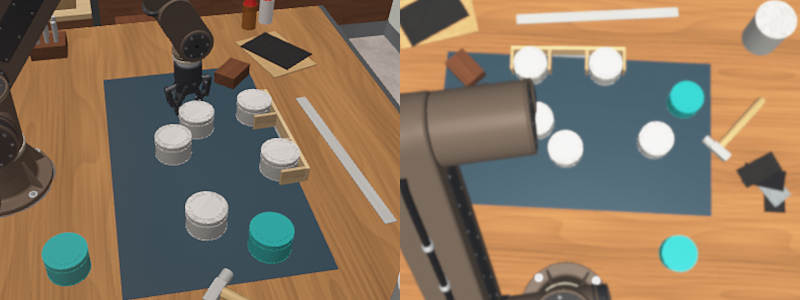

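The tin sits against both fingertips as planned: side crop (196,112) and top crop (540,120). I'll shift the curve to keep more clearance from tin B.

Run:
```python
from h import *
c=np.array([517.5,114.5])
push(c,-71,[c,(537,78),(568,24),(615,27.5)],(655,29.2),10,hr=6.5)
```

```text
[[-9.0, -4.0, 0, 0, 0, -6.5, 0.35], [-9.0, -3.0, 0, 0, 0, -4.0, 0.35], [-9.0, -1.0, 0, 0, 0, -1.3, 0.35], [-9.0, -1.0, 0, 0, 0, -1.5, 0.35], [-9.0, -2.0, 0, 0, 0, -1.9, 0.35]]
[[-9.0, -1.0, 0, 0, 0, -2.3, 0.35], [-9.0, -2.0, 0, 0, 0, -2.7, 0.35], [-9.0, -3.0, 0, 0, 0, -3.2, 0.35], [-9.0, -3.0, 0, 0, 0, -3.9, 0.35], [-9.0, -3.0, 0, 0, 0, -4.7, 0.35]]
[[-9.0, -5.0, 0, 0, 0, -5.7, 0.35], [-9.0, -5.0, 0, 0, 0, -6.5, 0.35], [-9.0, -4.0, 0, 0, 0, -6.5, 0.35], [-10.0, -5.0, 0, 0, 0, -6.5, 0.35], [-9.0, -4.0, 0, 0, 0, -6.5, 0.35]]
[[-9.0, -4.0, 0, 0, 0, -6.5, 0.35], [-9.0, -2.0, 0, 0, 0, -3.2, 0.35], [-9.0, -0.0, 0, 0, 0, -0.0, 0.35], [-9.0, -0.0, 0, 0, 0, -0.0, 0.35], [-8.0, -0.0, 0, 0, 0, -0.0, 0.35]]
tcp [606.  27.] tin [655.  29.] 2.400000000000003
```

Emit:
step_arm --pt "-9 -4 0 0 0 -6.5 0.35" --pt "-9 -3 0 0 0 -4 0.35" --pt "-9 -1 0 0 0 -1.3 0.35" --pt "-9 -1 0 0 0 -1.5 0.35" --pt "-9 -2 0 0 0 -1.9 0.35"

```text
time_s: 8.22
tcp_pos: [0.5113, 0.118, 0.0402]
orientation: [-1.467, -2.777, 0.001]
wrist_force: [-1.8, 3.3, -0.1]
gripper_width: 0.651
grip_force: 2.3
```

Emit:
step_arm --pt "-9 -1 0 0 0 -2.3 0.35" --pt "-9 -2 0 0 0 -2.7 0.35" --pt "-9 -3 0 0 0 -3.2 0.35" --pt "-9 -3 0 0 0 -3.9 0.35" --pt "-9 -3 0 0 0 -4.7 0.35"

```text
time_s: 8.63
tcp_pos: [0.5305, 0.0755, 0.0401]
orientation: [-1.042, -2.961, 0.001]
wrist_force: [-4.0, 2.0, 1.0]
gripper_width: 0.65
grip_force: 2.2
```

Emit:
step_arm --pt "-9 -5 0 0 0 -5.7 0.35" --pt "-9 -5 0 0 0 -6.5 0.35" --pt "-9 -4 0 0 0 -6.5 0.35" --pt "-10 -5 0 0 0 -6.5 0.35" --pt "-9 -4 0 0 0 -6.5 0.35"

```text
time_s: 9.05
tcp_pos: [0.5609, 0.0348, 0.0401]
orientation: [-0.19, -3.133, 0.0]
wrist_force: [-4.1, 0.2, 0.9]
gripper_width: 0.648
grip_force: 1.7
```

Run:
```python
from h import *
p,d=robot.camera("side");p2,d=robot.camera("top");cv2.imwrite("pics/s4.png",np.hstack([p[100:400,150:550],p2[100:400,150:550]]))
s=robot.read_state();t=s["tcp_pos"][:2]*1000;o=s["orientation"];h=2*np.degrees(np.arctan2(o[1],o[0]))%360-180
c=t+49*np.array([np.cos(np.radians(h)),np.sin(np.radians(h))]);print(t,h,c,s["wrist_force"])
```

```text
[562.24725324  34.47055955] -7.209586314819205 [610.8598454   28.32109752] [-0.05298418  0.05306988  0.92112701]
```

View pics/s4.png

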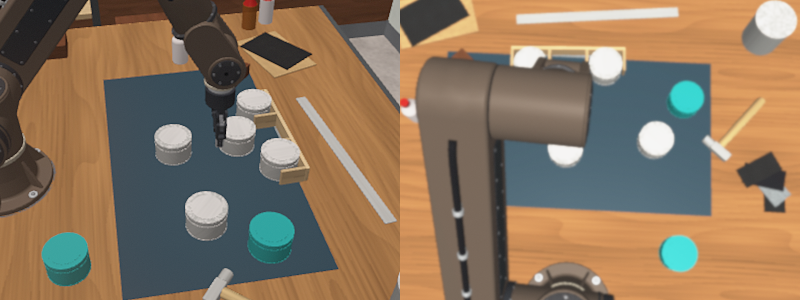

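Run:
```python
from h import *
p=cv2.imread("pics/s4.png");q=np.zeros((480,640,3),np.uint8);q[100:400,150:550]=p[:,:400]
print(lids("side",q,[(388,228)]))
push((610.9,28.3),-7.2,[(610.9,28.3)],(665,29.6),6,hr=5)
```

```text
[(608, 27, 46.1)]
[[-6.0, -3.0, 0, 0, 0, -5.0, 0.35], [-5.0, -3.0, 0, 0, 0, -3.6, 0.35], [-5.0, -0.0, 0, 0, 0, 0.0, 0.35], [-6.0, -0.0, 0, 0, 0, 0.0, 0.35], [-5.0, -0.0, 0, 0, 0, 0.0, 0.35]]
[[-6.0, -0.0, 0, 0, 0, 0.0, 0.35], [-5.0, -0.0, 0, 0, 0, 0.0, 0.35], [-5.0, -0.0, 0, 0, 0, 0.0, 0.35], [-6.0, -0.0, 0, 0, 0, 0.0, 0.35], [-5.0, -0.0, 0, 0, 0, 0.0, 0.35]]
tcp [616.  29.] tin [665.  30.] 1.4
```

Emit:
step_arm --pt "-6 -3 0 0 0 -5 0.35" --pt "-5 -3 0 0 0 -4.5 0.35" --pt "-5 0 0 0 0 0 0.35" --pt "-6 0 0 0 0 0 0.35" --pt "-5 0 0 0 0 0 0.35"

```text
time_s: 9.57
tcp_pos: [0.588, 0.0292, 0.0401]
orientation: [0.054, -3.14, 0.0]
wrist_force: [-4.1, -0.0, -1.6]
gripper_width: 0.642
grip_force: 2.0
```

Emit:
step_arm --pt "-6 0 0 0 0 0 0.35" --pt "-5 0 0 0 0 0 0.35" --pt "-5 0 0 0 0 0 0.35" --pt "-6 0 0 0 0 0 0.35" --pt "-5 0 0 0 0 0 0.35"

```text
time_s: 9.98
tcp_pos: [0.6158, 0.0298, 0.0402]
orientation: [-0.06, 3.141, -0.0]
wrist_force: [-3.2, 1.0, -1.5]
gripper_width: 0.647
grip_force: 1.8
```

Emit:
step_arm --pt "-3 0 0 0 0 0 0.35" --pt "-3 0 0 0 0 0 0.35" --pt "-3 0 0 0 0 0 0.35" --pt "-3 0 0 0 0 0 0.35" --pt "-2 0 0 0 0 0 0.35"

```text
time_s: 10.4
tcp_pos: [0.6295, 0.0302, 0.0403]
orientation: [-0.06, 3.141, -0.0]
wrist_force: [-3.2, -0.6, -1.6]
gripper_width: 0.649
grip_force: 1.8
```

Run:
```python
from h import *
p,d=robot.camera("side")
s=robot.read_state();t=s["tcp_pos"][:2]*1000;o=s["orientation"];h=2*np.degrees(np.arctan2(o[1],o[0]))%360-180
c=t+49*np.array([np.cos(np.radians(h)),np.sin(np.radians(h))]);print(t,h,c,s["wrist_force"])
print(lids("side",p,[proj("side",[*c/1000,.06]),(404,200),(430,250)]))
```

```text
[629.82526406  30.20085864] 2.191569296743637 [678.78942321  32.07465654] [-2.22829499 -0.35565679 -1.07102182]
[(678, 29, 45.0), (678, 29, 45.0), (692, -80, 46.6)]
```

Emit:
step_arm --pt "-2 0 0 0 0 0 0.35" --pt "-2 0 0 0 0 0 0.35" --pt "-1 0 0 0 0 0 0.35" --pt "-1 0 0 0 0 0 0.35" --pt "-1 0 0 0 0 0 0.35"

```text
time_s: 10.87
tcp_pos: [0.6362, 0.0305, 0.0403]
orientation: [0.06, -3.141, 0.0]
wrist_force: [-3.7, 0.3, -1.6]
gripper_width: 0.652
grip_force: 1.9
```

Emit:
step_arm --pt "-1 0 0 0 0 0 0.35" --pt "-1 0 0 0 0 0 0.35" --pt "-1 0 0 0 0 0 0.35" --pt "0 0 0 0 0 0 0.35" --pt "0 0 0 0 0 0 0.35"

```text
time_s: 11.28
tcp_pos: [0.6394, 0.0306, 0.0403]
orientation: [-0.06, 3.14, -0.0]
wrist_force: [-1.8, -0.2, -0.9]
gripper_width: 0.648
grip_force: 1.3
```

Not at the board yet, so I'll creep forward until the force rises.

Emit:
step_arm --pt "-1 0 0 0 0 0 0.35" --pt "-1 0 0 0 0 0 0.35" --pt "0 0 0 0 0 0 0.35" --pt "0 0 0 0 0 0 0.35" --pt "0 0 0 0 0 0 0.35"

```text
time_s: 11.7
tcp_pos: [0.6404, 0.0307, 0.0402]
orientation: [0.06, -3.139, 0.0]
wrist_force: [-8.2, -0.7, 1.3]
gripper_width: 0.649
grip_force: 3.8
```

Emit:
step_arm --pt "-1 0 0 0 0 0 0.35" --pt "0 0 0 0 0 0 0.35" --pt "0 0 0 0 0 0 0.35" --pt "0 0 0 0 0 0 0.35" --pt "0 0 0 0 0 0 0.35"

```text
time_s: 12.12
tcp_pos: [0.6405, 0.0308, 0.0401]
orientation: [0.061, -3.137, -0.0]
wrist_force: [-12.2, -0.2, 4.0]
gripper_width: 0.649
grip_force: 5.9
```

Emit:
step_arm --pt "-1 0 0 0 0 0 0.35" --pt "0 0 0 0 0 0 0.35" --pt "0 0 0 0 0 0 0.35" --pt "0 0 0 0 0 0 0.35" --pt "0 0 0 0 0 0 0.35"

```text
time_s: 12.53
tcp_pos: [0.6406, 0.0309, 0.0401]
orientation: [0.061, -3.135, -0.0]
wrist_force: [-17.3, -0.7, 6.6]
gripper_width: 0.649
grip_force: 8.2
```

The tin is stalled against the board: the force reached 17 N with no further motion. Retreating now.

Emit:
step_arm --pt "4 0 0 0 0 0 0.35" --pt "8 0 0 0 0 0 0.35" --pt "12 0 0 0 0 0 0.35" --pt "12 0 0 0 0 0 0.35" --pt "0 0 -20 0 0 0 0.35"

```text
time_s: 12.95
tcp_pos: [0.6042, 0.0294, 0.0578]
orientation: [0.06, -3.136, -0.0]
wrist_force: [-0.7, 0.8, 0.6]
gripper_width: 0.649
grip_force: 0.0
```

Emit:
step_arm --pt "0 0 -28 0 0 0 0.35" --pt "0 0 -28 0 0 0 0.35" --pt "0 0 -28 0 0 0 0.35" --pt "0 0 -28 0 0 0 0.35" --pt "0 0 -28 0 0 0 0.35"

```text
time_s: 13.37
tcp_pos: [0.6073, 0.0293, 0.2021]
orientation: [-0.06, 3.139, -0.0]
wrist_force: [1.0, -0.2, -0.5]
gripper_width: 0.654
grip_force: 0.0
```

Emit:
step_arm --pt "0 0 0 0 0 0 0.35" --pt "0 0 0 0 0 0 0.35" --pt "0 0 0 0 0 0 0.35" --pt "0 0 0 0 0 0 0.35" --pt "0 0 0 0 0 0 0.35"

```text
time_s: 13.78
tcp_pos: [0.6069, 0.0294, 0.1992]
orientation: [0.06, -3.139, -0.0]
wrist_force: [-0.3, -0.1, 0.3]
gripper_width: 0.654
grip_force: 0.0
```

Run:
```python
from h import *
p,d=robot.camera("side");cv2.imwrite("pics/s5.png",p)
print(lids("side",p,[(404,200),proj("side",[.6875,.0305,.06]),(430,250),(323,237),(356,317)]),robot.read_state()["wrist_force"])
```

```text
[(683, 140, 46.7), (683, 31, 42.6), (691, -79, 46.7), (439, 28, 38.8), (474, -226, 45.1)] [ 0.16664483 -0.30837362  0.73532983]
```

View pics/s5.png

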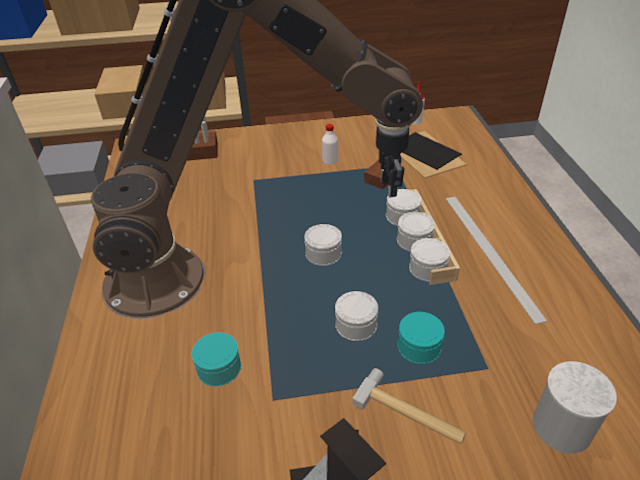

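The side view shows three lids in line at (404,200), (417,226) and (430,250), so tin A is home in the middle stall. The two light tins are upright at (323,240) and (356,312), and the bystanders haven't moved.

```bash
python3 -c "
from bench import robot
print(robot.sign_off())"
```

```text
the job is handed in; nothing more can be done
None
```

Tin_a was the heavy one (about 5.5 N to slide, against about 1 N for tin_c; tin_b was not pushed). It is pushed home against the back board of the middle stall, and the job is handed in; sign-off returned no verdict.

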